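Press the felt onto a squeegee in the bench press

ROBOT

A 6-joint arm with a two-finger parallel gripper is mounted at the origin on a cart in front of the work surface, level with it; the furniture and walls round the work are solid. World frame = base frame: x ahead of the robot, y to its left, z up, the work surface at z = 0. Lengths are in m, angles in rad, forces in N, time in s.
With the tool pointing down it reaches from about 0.3 to 0.875 m from the base axis. Payload 6.4 kg.
Tool frame: the origin (TCP) lies at the very end of the fingers, on their centre line; the grasp point (between the pads) lies 19 mm behind it; z points along the fingers, y is the line along which they close (so a half turn about z gives the same grasp; the last joint's range is limited). The gripper opens to 88 mm and grips with 3 to 60 N. Pads are 18 mm wide; open, the fingers measure 123 mm over their backs; the gripper's body (75 mm by 187 mm) begins 45 mm behind the grasp point.
Start: joints at [0.96, 0.181, 1.607, -0, 1.354, -0.206], TCP at [0.226, 0.529, 0.239] pointing down, gripper open.
Joint ranges: [-2.99, 2.99], [-0.89, 2.07], [0.3, 2.58], [-1.14, 4.28], [0, 2.63], [-3.12, 3.12]. Speed limits (rad/s): [2.57, 2.57, 3.01, 3.14, 3.14, 3.14].

INTERFACE

Orientations are given as a rotation vector (axis times angle).
In Python, from cell import manip, optics gives the robot as it stands.
- The arm moves only by the shell command python3 -m pendant 'ROWS'. ROWS is a JSON object of lists of equal length, an entry for each row: "grip": the opening, from -1 (shut) to 1 (fully open); "dp": the shift along the tool's x, y, z in cm, a list of three; "rot": the turn, a rotation vector about the tool's x, y, z in rad, a list of three. A call has 1 to 10 rows; each row shifts and turns the commanded pose from where the row before left it, along the tool's axes as they then stand; what a row does not reach is not made up. A row lasts 1/8 s, in which the tool goes at most 62.5 mm and 10.7 degrees, less where a joint would pass 70% of its speed; a pose out of reach is approached as far as the arm can. A call with a gripper value outside its range is refused whole. The fingers move at their own pace and stop on an object; the grip force is fixed at half the most. Time passes only in rows, so rows that do not move let the fingers close. It gives the time, the measured TCP pose, the force, the opening and the grip force at its end, in the units of the state.
- manip.state(): the state, without advancing time (a new reading comes with each control period).
- optics.snapshot(name): name is "scene" or "top" or "wrist"; returns a dict with "color" (480x640x3 uint8, red, green, blue), "range_z" (480x640 float32, m along the optical axis (not along the pixel's ray), 0 where there is no reading), "fx", "fy", "cx", "cy" (pixels), "xyz" and "orientation" of the camera in the world; the wrist camera has in their place "mount" (4x4, takes a point from camera to tool coordinates, whose origin is the TCP and whose axes are the flange's). Camera axes: x right, y down, z forward; pixel columns grow to the right and rows downward; lengths in m; the calibration is good to about 2 mm. A picture is of the moment at which its call begins: read the wrist's pose just before it.
- manip.job_done(): hands the job in; it is judged then, once.
The state is a dict: "clock": time; "joint_positions": joint angles; "qvel": joint speeds; "tau": joint torques, N m; "ee_pos": TCP position; "ee_rot": TCP orientation; "contact_force": force on the tool from outside, world axes, zero at the start; "moment": the same for the moment, N m; "finger_gap": finger opening in m; "grip_force": force on a finger pad.
Only numpy, scipy, OpenCV 4.12 (cv2) and the standard library are available. Lean on these libraries where they do the work, as an engineer would, in place of code of your own. Each camera call takes 0.05 s, during which the arm holds its last target. There are 200 camera calls.

TASK

Press the glued felt edge of the squeegee in the small bench press. First push the carriage, by its upright tab, under the press until its spring detent clicks and it is fully home; then flip the safety catch on the left post right over, outward; then pull the lever by its cross bar forward and down all the way to its stop and keep hold of it there: finish while still holding the lever down. Leave the other things on the table where they are.

Things in the scene. Friction and masses are not known exactly. Their poses are not given: they have to be found in the camera images.
- press: Bench press, grey and steel, bolted down; base 250x185x12 mm. Origin on the table under the lever's pivot. Press frame, used for all directions below: z up, -x = its front (towards the robot), +y = its left. Head: top 152 mm high, 76 mm wide, front face 32 mm before the origin. A post at the left (22x26 mm, 167 mm high) carries the catch. The ram under the head comes down with the lever.
- carriage (a joint): Slide (m) of the carriage, a flat aluminium sledge 110 mm wide with a squeegee lying on it. Slides along +x: 0 = fully out at the front, 0.060 = home at its stop. Slides with about 1.5 N; from about 0.045 the detent's ball adds 5 to 8 N; past 0.052 it draws the carriage to 0.060 and holds it there.
- carriage_tab (a point): Centre of the carriage's black upright tab, its part nearest the robot: a plate 12 mm thick (along x), 50 mm wide (y), from 23 to 83 mm above the table; this point is 53 mm up. Push it from the front or pinch it; behind it (+x) 40 mm are free above a tongue.
- catch (a joint): Hinge (rad) of the safety catch, an L-shaped steel crank on the left post. 0 = closed: its 54 mm blocking arm lies level towards -y, in front of a lug on the lever's left arm, and its thumb arm stands upright. Positive = thumb arm tips outward (+y) and down, blocking arm swings up; stop at 1.5. It stays where it is left (about 2 N at its end). Closed, it blocks the lever.
- catch_pin (a point): On the axis of the black round pin that sticks out forward (-x) from the upper end of the catch's thumb arm like a crank handle: 14 mm thick, its free part 45 mm long; this point is 30 mm in front of the arm. 50 mm from the pivot: straight above it when closed, straight out to +y after a quarter turn. Pinch it from above, fingers closing along y, or push it to +y. Nothing is below it.
- catch_pivot (a point): On the axis of the catch's hinge, 179 mm above the table, in the cross plane of the pin's point; the axis runs along the press's x. Does not move with the catch.
- lever (a joint): Lever hinge (rad). 0 = rest: the lever stands up, leaning 0.17 rad back (to +x). Positive = pulled forward (press's -x) and down; stop at 1.2, where it leans 1.03 rad forward. A spring returns it to 0 when it is let go: about 3 N at the cross bar at the start, 6 N at the stop.
- lever_bar (a point): Centre of the lever's black cross bar, round, 16 mm thick, along y, between two flat arms 91 mm apart inside; fixed to them, does not spin. 130 mm from the lever's pivot. At rest 258 mm above the table (top of the press); at the stop about 197 mm high and 111 mm in front of the pivot. Pinch it from above with fingers closing along x.
- lever_pivot (a point): Axis of the lever's hinge at mid width, 130 mm above the table, along the press's y.
- tin: Bystander, loose: round screw-lid tin, 67 mm across, 41 mm high. Origin at the centre of its underside.
- foam_block: Bystander, loose: foam applicator block, 47x87x32 mm. Origin at the centre of its underside.
- torch: Bystander, loose: inspection torch lying down, 115 mm long, 33 mm thick. Origin at the centre of its underside.
- tape_green: Bystander, loose: flat-lying roll of tape, 104 mm across, 20 mm high. Origin at the centre of its underside.
- marker_0: Bystander, loose: marker pen lying down, 130 mm long, 14 mm thick. Origin at the centre of its underside.
- tape_masking: Bystander, loose: flat-lying roll of masking tape, 110 mm across, 26 mm high. Origin at the centre of its underside.
- mini_spray: Bystander, loose: small standing mist bottle, 41 mm across, 136 mm high, behind the press. Origin at the centre of its underside.

How it is judged:
On the way, in this order (a step that is already met when the one before it is completed fails the run):
1. the carriage is clicked home, the catch still closed and the lever at rest (value of joint carriage above 0.057 m and value of joint catch below 0.4 rad and value of joint lever below 0.2 rad), for 0.2 s.
2. the safety catch is flipped over, the lever still at rest (value of joint carriage above 0.057 m and value of joint catch above 1.1 rad and value of joint lever below 0.2 rad), for 0.2 s.
3. the lever is pulled down to its stop and held by the fingers (value of joint carriage above 0.057 m and value of joint catch above 1.1 rad and value of joint lever above 1.08 rad and contact force between the fingers and lever above 1.5 N), for 0.5 s.
At the end, for the whole second after the job is handed in: The carriage is home in its detent (within 3 mm of its stop), the catch is flipped over (more than 1.1 of 1.5 rad), and the lever stands still at its stop (more than 1.08 of 1.2 rad), held there by the fingers on its cross bar (more than 1.5 N) (all of step 3 and velocity of joint lever between -0.1 and 0.1 rad/s); the arm keeps its last pose, push and grip.
It fails at once if the lever is pulled before the carriage is home and the catch is flipped (value of joint lever above 0.3 rad and (value of joint carriage below 0.05 m or value of joint catch below 0.5 rad)).
It fails at once if a bystander is shifted more than 3 cm or knocked over (distance of any of tin, foam_block, torch, tape_green, marker_0, tape_masking, mini_spray from where it was at the start of the episode above 0.03 m or angle between mini_spray's own z axis and vertical above 0.5 rad).
It also fails if it takes over 61 s, if anything falls off the work surface, if the arm or the gripper's body presses on something with over 40 N, if the wrist force passes 120 N, or if a joint passes its speed limit or range.

## Working session

There is one attempt and no reset: what is moved stays moved. The work goes in short steps, Python scripts to look and compute and a shell command to move; the robot and the scene stay as the last step left them, time stands still between calls to the robot, and variables do not carry over. Pictures are saved under pics/ and viewed, at most 10 in all, crops included, and the job is handed in when it is done.

```bash
mkdir -p pics; ls; cat > h.py <<'E'
import numpy as np, cv2
from scipy.spatial.transform import Rotation as R
from cell import manip, optics
def cloud(s, pose=None):
    z=s["range_z"].astype(float); v,u=np.mgrid[:z.shape[0],:z.shape[1]]
    p=np.stack([(u-s["cx"])/s["fx"]*z,(v-s["cy"])/s["fy"]*z,z],-1)
    if "mount" in s:
        M=np.array(s["mount"]); p=p@M[:3,:3].T+M[:3,3]
        p=p@R.from_rotvec(pose["ee_rot"]).as_matrix().T+np.array(pose["ee_pos"])
    else:
        o=np.array(s["orientation"]); r=R.from_matrix(o) if o.shape==(3,3) else (R.from_rotvec(o) if o.size==3 else None)
        p=p@r.as_matrix().T+np.array(s["xyz"])
    p[z==0]=np.nan
    return p
E
python3 - <<'E'
from h import *
st=manip.state(); print({k:np.round(v,3).tolist() for k,v in st.items()})
for n in ["scene","top"]:
    s=optics.snapshot(n); print(n,s["xyz"],s["orientation"],s["fx"])
    cv2.imwrite(f"pics/{n}0.png",s["color"][...,::-1]); np.savez(f"{n}0.npz",**s)
E
```

```text
pics
{'clock': 0.0, 'joint_positions': [0.96, 0.182, 1.608, -0.0, 1.354, -0.206], 'qvel': [0.002, -0.001, 0.001, -0.0, 0.0, 0.0], 'tau': [-0.0, -43.387, -34.185, 0.07, 0.039, -0.0], 'ee_pos': [0.226, 0.528, 0.238], 'ee_rot': [-0.631, -3.077, 0.002], 'contact_force': [-0.108, 0.75, -0.405], 'moment': [0.0, 0.033, -0.017], 'grip_force': 0.0, 'finger_gap': 0.088}
scene [ 0.24111991 -0.61912985  0.93418619] [-2.29753739  0.66566058 -0.24212514] 505.1019336133368
top [0.43153249 0.02566028 1.23596872] [-2.11407854  2.15250322 -0.17977003] 588.0950427294911
```

View pics/scene0.png

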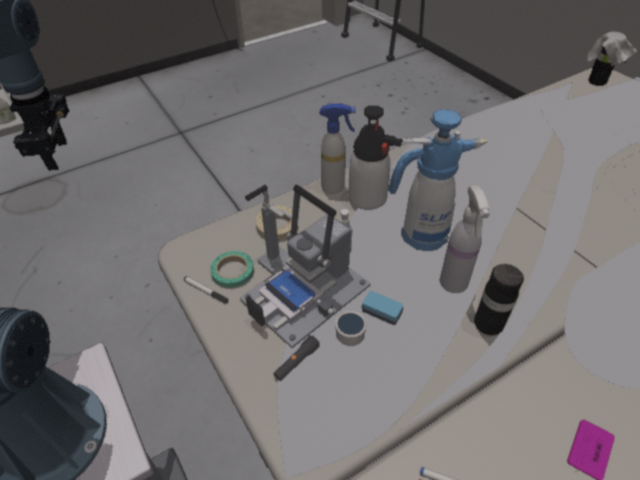

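View pics/top0.png

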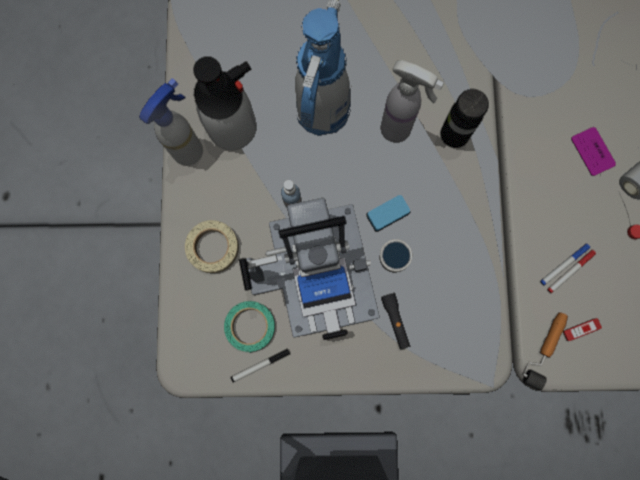

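The scene view shows the lever bar at about (314,200), the catch pin at (257,192) and the tab at (256,308). In the top view the bar runs (282,230)–(345,220), the pin is at (245,274) and the tab at (336,335). Next I measure black pixels in depth.

```bash
python3 - <<'E'
from h import *
def load(n): return dict(np.load(n))
for n,boxes in [("top0.npz",dict(bar=(275,212,352,240,.22,.30),pin=(235,250,262,296,.2,.26),tab=(318,322,355,345,.06,.1),head=(285,200,345,275,.14,.165),post=(240,255,290,300,.15,.2))),("scene0.npz",dict(bar=(285,180,340,220,.22,.3),pin=(243,180,275,203,.2,.26),tab=(240,285,270,332,.02,.1)))]:
    s=load(n); p=cloud(s); c=s["color"].max(-1)
    for k,(a,b,d,e,z0,z1) in boxes.items():
        q=p[b:e,a:d].reshape(-1,3); m=(q[:,2]>z0)&(q[:,2]<z1)
        if k in("bar","pin","tab"): m&=(c[b:e,a:d].ravel()<70)
        q=q[m]
        if len(q)<5: print(n,k,len(q)); continue
        cen=np.median(q,0); w,V=np.linalg.eigh(np.cov(q[:,:2].T)); 
        ext=[np.ptp((q[:,:2]-cen[:2])@V[:,i]) for i in (0,1)]
        (rc,rs,ra)=cv2.minAreaRect(q[:,:2].astype(np.float32))
        print(n,k,len(q),cen.round(3),q.mean(0).round(3),"axis",V[:,1].round(3),"rect",np.round(rc,3),np.round(rs,3),"zmax",np.percentile(q[:,2],[2,98]).round(3))
E
```

```text
top0.npz bar 631 [0.633 0.045 0.264] [0.633 0.046 0.262] axis [-0.19   0.982] rect [0.634 0.048] [0.021 0.114] zmax [0.233 0.269]
top0.npz pin 246 [0.56  0.165 0.234] [0.56  0.165 0.234] axis [-0.98  -0.197] rect [0.559 0.165] [0.055 0.013] zmax [0.229 0.239]
top0.npz tab 141 [0.457 0.011 0.082] [0.457 0.011 0.082] axis [-0.205  0.979] rect [0.458 0.011] [0.012 0.048] zmax [0.076 0.086]
top0.npz head 2375 [0.633 0.05  0.152] [0.64  0.05  0.152] axis [-0.977 -0.214] rect [0.642 0.045] [0.109 0.134] zmax [0.143 0.158]
top0.npz post 281 [0.587 0.147 0.185] [0.586 0.144 0.182] axis [-0.279  0.96 ] rect [0.588 0.13 ] [0.025 0.076] zmax [0.156 0.19 ]
scene0.npz bar 390 [0.631 0.048 0.261] [0.631 0.046 0.257] axis [-0.216  0.976] rect [0.632 0.046] [0.017 0.115] zmax [0.226 0.266]
scene0.npz pin 123 [0.559 0.161 0.232] [0.559 0.161 0.231] axis [-0.981 -0.196] rect [0.559 0.162] [0.053 0.011] zmax [0.223 0.236]
scene0.npz tab 288 [0.456 0.004 0.063] [0.458 0.006 0.06 ] axis [0.301 0.954] rect [0.476 0.034] [0.1  0.04] zmax [0.028 0.083]
```

```bash
cat >> h.py <<'E'
P=np.array([.611,.042,0]); Y=0.2
Rp=R.from_euler('z',Y); 
Rt=R.from_matrix(Rp.as_matrix()@np.diag([-1,1,-1.]))   # tool x=-press x, y=press y, z down
def to(x,y,z,Rtgt=Rt):
    s=manip.state(); r=R.from_rotvec(s["ee_rot"]); t=P+Rp.apply([x,y,z])
    print("press-frame TCP",Rp.inv().apply(np.array(s["ee_pos"])-P).round(4),"F press",Rp.inv().apply(s["contact_force"]).round(1),"gap",round(float(s["finger_gap"]),4),"t",s["clock"])
    print("dp cm in tool",(r.inv().apply(t-s["ee_pos"])*100).round(2),"rot",(r.inv()*Rtgt).as_rotvec().round(3))
E
python3 -m pendant '{"grip":[-1,-1,-1,-1,-1],"dp":[[0,0,0],[0,0,0],[0,0,0],[0,0,0],[0,0,0]],"rot":[[0,0,-0.12],[0,0,-0.12],[0,0,-0.12],[0,0,-0.12],[0,0,-0.12]]}'
python3 -c "from h import *; to(-.205,0,.239)"
```

```text
clock: 0.72
ee_pos: [0.2263, 0.5283, 0.2382]
ee_rot: [0.312, -3.125, 0.001]
contact_force: [-0.2, -0.2, 0.3]
finger_gap: 0.0403
grip_force: 0.0
press-frame TCP [-0.2805  0.553   0.2382] F press [-0.2 -0.1  0.3] gap 0.0403 t 0.725
dp cm in tool [-7.59e+00 -5.53e+01 -5.00e-02] rot [-0.001 -0.001 -0.001]
```

```bash

python3 -m pendant '{"grip":[-1,-1,-1,-1,-1,-1,-1,-1,-1,-1],"dp":[[-0.7,-5.5,0],[-0.7,-5.5,0],[-0.7,-5.5,0],[-0.7,-5.5,0],[-0.7,-5.5,0],[-0.7,-5.5,0],[-0.7,-5.5,0],[-0.7,-5.5,0],[-0.7,-5.5,0],[-0.7,-5.5,0]],"rot":[[0,0,0],[0,0,0],[0,0,0],[0,0,0],[0,0,0],[0,0,0],[0,0,0],[0,0,0],[0,0,0],[0,0,0]]}'
python3 -c "
from h import *
to(-.205,0,.239)
st=manip.state(); s=optics.snapshot('wrist'); p=cloud(s,st); cv2.imwrite('pics/w1.png',s['color'][...,::-1]); np.savez('w1.npz',p=p,c=s['color'])
q=Rp.inv().apply(p.reshape(-1,3)-P); c=s['color'].max(-1).ravel()
m=(c<70)&(q[:,2]>.03)&(q[:,2]<.1)&(q[:,0]<-.08)&(q[:,0]>-.2)&(abs(q[:,1])<.06); print('tab',m.sum(),np.percentile(q[m],[2,50,98],axis=0).round(3) if m.sum() else '')
"
```

```text
clock: 1.98
ee_pos: [0.4019, 0.0008, 0.2387]
ee_rot: [-0.306, 3.126, 0.0]
contact_force: [0.4, 1.8, 0.4]
finger_gap: 0.0002
grip_force: 0.0
press-frame TCP [-0.2131  0.0011  0.2387] F press [0.7 1.7 0.4] gap 0.0002 t 1.975
dp cm in tool [-0.81 -0.11 -0.03] rot [-0.     0.    -0.005]
tab 1221 [[-0.164 -0.022  0.032]
 [-0.163  0.     0.065]
 [-0.092  0.023  0.084]]
```

View pics/w1.png

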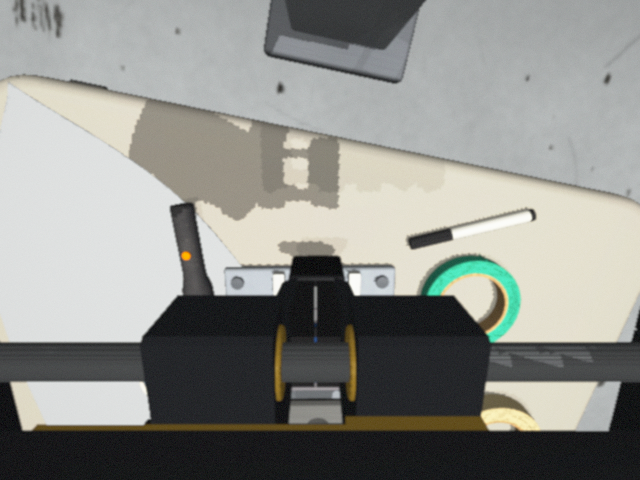

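The wrist view shows the tab straight ahead of the fingers at about (316,270); it is centred, with its front face at press x −0.163. I go down in front of it.

```bash

python3 -m pendant '{"grip":[-1,-1,-1,-1,-1,-1],"dp":[[0,0,4.5],[0,0,4.5],[0,0,4.5],[0,0,4],[0,0,2],[0,0,0]],"rot":[[0,0,0],[0,0,0],[0,0,0],[0,0,0],[0,0,0],[0,0,0]]}'
python3 -m pendant '{"grip":[-1,-1,-1,-1,-1,-1,-1,-1,-1,-1],"dp":[[-1.5,0,0],[-1.5,0,0],[-1,0,0],[-1,0,0],[-1,0,0],[-1,0,0],[-1,0,0],[-0.8,0,0],[-0.5,0,0],[0,0,0]],"rot":[[0,0,0],[0,0,0],[0,0,0],[0,0,0],[0,0,0],[0,0,0],[0,0,0],[0,0,0],[0,0,0],[0,0,0]]}'
python3 -c "
from h import *
to(-.112,0,.045)"
```

```text
clock: 2.78
ee_pos: [0.4, 0.0032, 0.0423]
ee_rot: [0.306, -3.123, -0.003]
contact_force: [0.0, 0.4, 0.7]
finger_gap: 0.0002
grip_force: 0.0
clock: 4.03
ee_pos: [0.488, 0.0203, 0.0426]
ee_rot: [0.308, -3.114, -0.001]
contact_force: [-21.9, -7.2, 15.8]
finger_gap: 0.0004
grip_force: 11.5
press-frame TCP [-0.1248  0.0031  0.0426] F press [-22.8  -2.7  15.8] gap 0.0004 t 4.025
dp cm in tool [-1.28 -0.31 -0.26] rot [ 0.002 -0.012 -0.003]
```

```bash
python3 -c "
from h import *
s=optics.snapshot('scene'); cv2.imwrite('pics/s2.png',cv2.resize(s['color'][150:390,180:480,::-1],None,fx=2.5,fy=2.5))
p=cloud(s);q=Rp.inv().apply(p.reshape(-1,3)-P).reshape(p.shape)
c=s['color'].astype(int); m=(c[...,2]>c[...,0]+50)&(q[...,2]>.02)&(abs(q[...,0])<.15)&(abs(q[...,1])<.06); print('blue now',m.sum(),np.percentile(q[m],[2,50,98],axis=0).round(3))
s=dict(np.load('scene0.npz'))
p=cloud(s);q=Rp.inv().apply(p.reshape(-1,3)-P).reshape(p.shape)
c=s['color'].astype(int); m=(c[...,2]>c[...,0]+50)&(q[...,2]>.02)&(abs(q[...,0])<.15)&(abs(q[...,1])<.06); print('blue before',m.sum(),np.percentile(q[m],[2,50,98],axis=0).round(3))
"
```

```text
blue now 117 [[-0.03  -0.046  0.038]
 [-0.016 -0.032  0.042]
 [ 0.021  0.046  0.046]]
blue before 643 [[-0.079 -0.046  0.038]
 [-0.056 -0.001  0.042]
 [-0.031  0.046  0.046]]
```

View pics/s2.png

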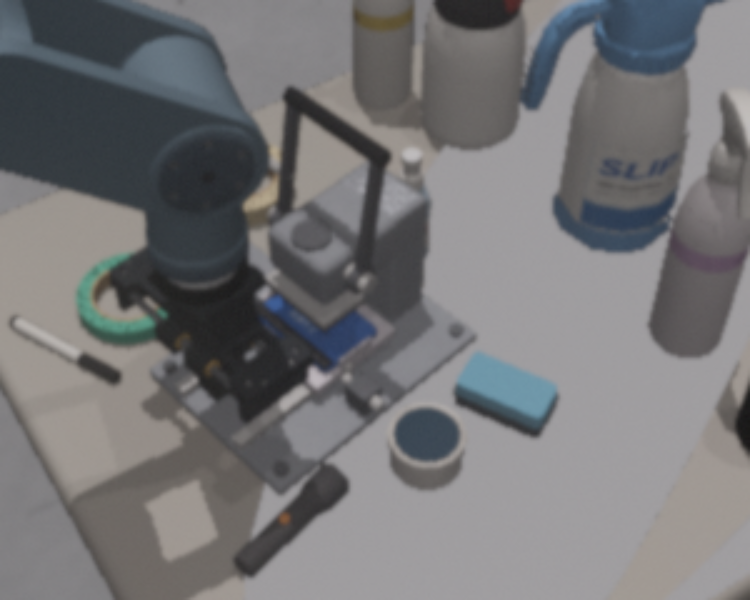

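The scene crop shows the gripper body over the tab at about (245,370), and the blue label has moved about 49 mm. I take a still reading before pushing further.

```bash
python3 -m pendant '{"grip":[-1,-1],"dp":[[0,0,0],[0,0,0]],"rot":[[0,0,0],[0,0,0]]}'
python3 -c "
from h import *
to(-.112,0,.045)
st=manip.state(); print(Rp.inv().apply(st['moment']).round(2))"
```

```text
clock: 4.32
ee_pos: [0.488, 0.0203, 0.0426]
ee_rot: [0.307, -3.115, -0.001]
contact_force: [-20.5, -6.9, 14.6]
finger_gap: 0.0001
grip_force: 11.1
press-frame TCP [-0.1248  0.0031  0.0426] F press [-21.5  -2.7  14.6] gap 0.0001 t 4.325
dp cm in tool [-1.28 -0.31 -0.26] rot [ 0.002 -0.012 -0.003]
[-0.11  2.8   0.2 ]
```

```bash
python3 -m pendant '{"grip":[-1,-1,-1,-1],"dp":[[0,0,-0.3],[0,0,0],[-0.2,0,0],[0,0,0]],"rot":[[0,0,0],[0,0,0],[0,0,0],[0,0,0]]}'
python3 -c "
from h import *
to(-.112,0,.045)
s=optics.snapshot('top'); p=cloud(s);q=Rp.inv().apply(p.reshape(-1,3)-P).reshape(p.shape)
c=s['color'].astype(int); m=(c[...,2]>c[...,0]+50)&(q[...,2]>.02)&(abs(q[...,0])<.15)&(abs(q[...,1])<.06); print('blue now',m.sum(),np.percentile(q[m],[2,50,98],axis=0).round(3))
d=dict(np.load('top0.npz'));p=cloud(d);q=Rp.inv().apply(p.reshape(-1,3)-P).reshape(p.shape)
c=d['color'].astype(int); m=(c[...,2]>c[...,0]+50)&(q[...,2]>.02)&(abs(q[...,0])<.15)&(abs(q[...,1])<.06); print('before',m.sum(),np.percentile(q[m],[2,50,98],axis=0).round(3))
cv2.imwrite('pics/t3.png',cv2.resize(s['color'][190:350,225:425,::-1],None,fx=3.5,fy=3.5))
"
```

```text
clock: 4.82
ee_pos: [0.4879, 0.0207, 0.0441]
ee_rot: [0.307, -3.11, -0.002]
contact_force: [-23.9, -8.9, 8.0]
finger_gap: 0.0006
grip_force: 12.4
press-frame TCP [-0.1249  0.0036  0.0441] F press [-25.2  -4.    8. ] gap 0.0006 t 4.825
dp cm in tool [-1.29 -0.36 -0.11] rot [ 0.003 -0.016 -0.003]
blue now 58 [[-0.03  -0.047  0.039]
 [-0.007 -0.043  0.042]
 [ 0.006  0.048  0.048]]
before 1196 [[-0.08  -0.046  0.038]
 [-0.055  0.001  0.043]
 [-0.031  0.048  0.048]]
```

View pics/t3.png

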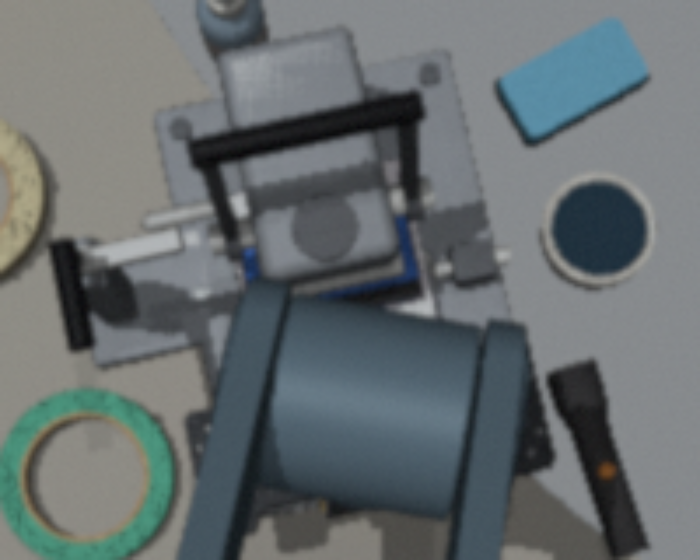

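The top crop shows the label mostly under the head around (330,270), and pushing harder moves nothing. I back off and measure whether it is home.

```bash
python3 -m pendant '{"grip":[-1,-1,-1,-1,-1],"dp":[[1,0,0],[3,0,0],[4,0,0],[3,0,0],[0,0,0]],"rot":[[0,0,0],[0,0,0],[0,0,0],[0,0,0],[0,0,0]]}'
python3 -c "
from h import *
to(-.21,0,.045)
for n in ['scene','top']:
  s=optics.snapshot(n); p=cloud(s);q=Rp.inv().apply(p.reshape(-1,3)-P).reshape(p.shape)
  c=s['color'].astype(int); m=(c[...,2]>c[...,0]+50)&(q[...,2]>.02)&(abs(q[...,0])<.15)&(abs(q[...,1])<.06); print('blue now',m.sum(),np.percentile(q[m],[2,50,98],axis=0).round(3))
  m=(c.max(-1)<75)&(q[...,2]>.03)&(q[...,2]<.095)&(q[...,0]<-.08)&(q[...,0]>-.15)&(abs(q[...,1])<.035); print('tab',m.sum(),np.percentile(q[m],[2,50,98],axis=0).round(3) if m.sum() else '')
  if n=='scene':cv2.imwrite('pics/s4.png',cv2.resize(s['color'][220:360,200:400,::-1],None,fx=4,fy=4))
"
```

```text
clock: 5.5
ee_pos: [0.3864, -0.0004, 0.0468]
ee_rot: [-0.304, 3.126, -0.0]
contact_force: [0.5, -0.4, 0.1]
finger_gap: 0.0005
grip_force: 0.0
press-frame TCP [-0.2286  0.0031  0.0468] F press [ 0.4 -0.5  0.1] gap 0.0005 t 5.5
dp cm in tool [-1.86 -0.3   0.18] rot [-0.     0.001 -0.006]
blue now 72 [[-0.03  -0.045  0.038]
 [-0.018 -0.029  0.041]
 [ 0.02   0.047  0.045]]
tab 268 [[-0.114 -0.026  0.032]
 [-0.112 -0.007  0.063]
 [-0.105  0.019  0.084]]
blue now 104 [[-0.032 -0.047  0.038]
 [-0.018  0.044  0.043]
 [ 0.006  0.05   0.048]]
tab 164 [[-0.114 -0.022  0.039]
 [-0.11   0.     0.081]
 [-0.103  0.024  0.086]]
```

View pics/s4.png

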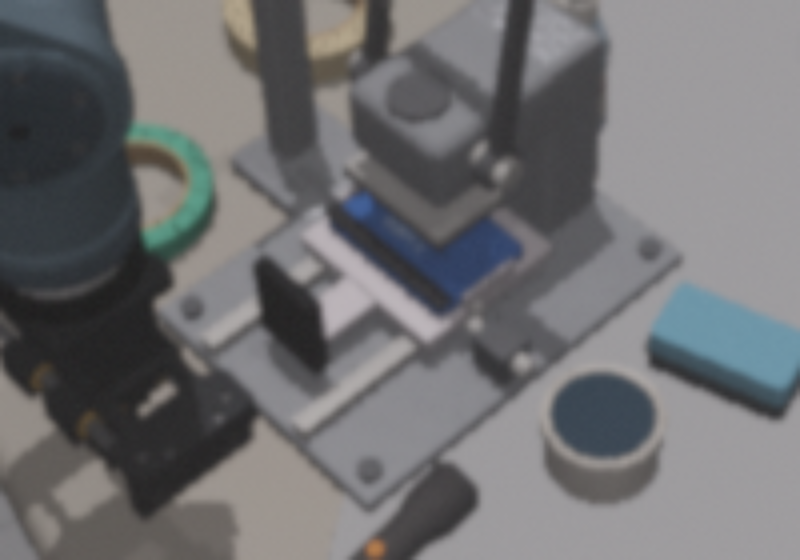

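The tab is now at (290,315) in the crop, with its front at −0.114: it moved 50 mm and has stayed there. I push once more, higher up, to confirm this is the hard stop and not friction.

```bash
python3 -m pendant '{"grip":[-1,-1,-1,-1,-1,-1,-1],"dp":[[-3,-0.3,-1],[-3.5,0,0],[-3,0,0],[-1,0,0],[-0.5,0,0],[-0.3,0,0],[0,0,0]],"rot":[[0,0,0],[0,0,0],[0,0,0],[0,0,0],[0,0,0],[0,0,0],[0,0,0]]}'
python3 -c "from h import *; to(-.11,0,.05)"
python3 -m pendant '{"grip":[-1,-1,-1,-1,-1],"dp":[[1,0,0],[3,0,0],[4,0,-2],[1,0,-4],[0,0,0]],"rot":[[0,0,0],[0,0,0],[0,0,0],[0,0,0],[0,0,0]]}'
python3 -c "
from h import *
to(-.21,0,.045)
for n in ['scene','top']:
  s=optics.snapshot(n); p=cloud(s);q=Rp.inv().apply(p.reshape(-1,3)-P).reshape(p.shape)
  c=s['color'].astype(int)
  m=(c.max(-1)<75)&(q[...,2]>.03)&(q[...,2]<.095)&(q[...,0]<-.08)&(q[...,0]>-.15)&(abs(q[...,1])<.035); print('tab',m.sum(),np.percentile(q[m],[2,50,98],axis=0).round(4) if m.sum() else '')
"
```

```text
clock: 6.48
ee_pos: [0.4887, 0.0173, 0.0551]
ee_rot: [0.309, -3.102, 0.001]
contact_force: [-42.7, -16.3, 33.5]
finger_gap: 0.0001
grip_force: 22.8
press-frame TCP [-1.247e-01  1.000e-04  5.510e-02] F press [-45.1  -7.5  33.5] gap 0.0001 t 6.475
dp cm in tool [-1.49 -0.01  0.47] rot [ 0.002 -0.024 -0.002]
clock: 7.1
ee_pos: [0.4129, 0.0005, 0.1196]
ee_rot: [-0.305, 3.12, -0.004]
contact_force: [0.2, -0.1, 0.9]
finger_gap: 0.0004
grip_force: 0.0
press-frame TCP [-0.2024 -0.0013  0.1196] F press [ 0.1 -0.1  0.9] gap 0.0004 t 7.1
dp cm in tool [0.81 0.15 7.45] rot [-0.003  0.007 -0.005]
tab 156 [[-0.1138 -0.026   0.0305]
 [-0.1119 -0.0178  0.0559]
 [-0.104   0.0028  0.0835]]
tab 165 [[-0.1136 -0.0223  0.0381]
 [-0.1097  0.0002  0.0815]
 [-0.1032  0.0236  0.0867]]
```

Same position at 45 N, so the carriage is home. Next is the catch: up, over, then down between the lever and the pin.

```bash
python3 -m pendant '{"grip":[-1,-1,-1,-1,-1,-1,-1,-1,-1,-1],"dp":[[0,0,-5],[0,2,-5.5],[0,5,-5.5],[-3,2.5,0],[-5,0,0],[-5,0,0],[-2.5,0,0],[0,0,0],[0,0,0],[0,0,0]],"rot":[[0,0,0],[0,0,0],[0,0,0],[0,0,0],[0,0,0],[0,0,0],[0,0,0],[0,0,0],[0,0,0],[0,0,0]]}'
python3 -c "
from h import *
to(-.047,.094,.198)
s=optics.snapshot('scene');p=cloud(s);q=Rp.inv().apply(p.reshape(-1,3)-P).reshape(p.shape)
c=s['color'].astype(int)
m=(c.max(-1)<75)&(q[...,2]>.215)&(q[...,2]<.245)&(q[...,0]<.01)&(q[...,0]>-.07)&(abs(q[...,1]-.13)<.02); print('pin',m.sum(),np.percentile(q[m],[2,50,98],axis=0).round(4) if m.sum() else '')
"
```

```text
clock: 8.45
ee_pos: [0.5446, 0.1166, 0.2677]
ee_rot: [0.306, -3.126, -0.0]
contact_force: [-1.0, -0.5, 0.8]
finger_gap: 0.0003
grip_force: 0.0
press-frame TCP [-0.0503  0.0863  0.2677] F press [-1.1 -0.2  0.8] gap 0.0003 t 8.45
dp cm in tool [-0.33  0.77  6.97] rot [ 0.    -0.001 -0.005]
pin 47 [[-0.0534  0.1227  0.2188]
 [-0.0452  0.1262  0.2316]
 [ 0.0006  0.1327  0.2361]]
```

```bash
python3 -m pendant '{"grip":[-1,-1,-1,-1],"dp":[[0,0,3],[0,0,3],[0,0,1],[0,0,0]],"rot":[[0,0,0],[0,0,0],[0,0,0],[0,0,0]]}'
python3 -m pendant '{"grip":[-1,-1,-1,-1,-1,-1,-1,-1],"dp":[[0,1,0],[0,1,0],[0,0.8,0],[0,0.8,0.2],[0,0.8,0.5],[0,0.8,0.7],[0,0.8,0.8],[0,0,0]],"rot":[[0,0,0],[0,0,0],[0,0,0],[0,0,0],[0,0,0],[0,0,0],[0,0,0],[0,0,0]]}'
cat > pin.py <<'E'
from h import *
to(-.05,.15,.175)
for n in ['scene','top']:
  s=optics.snapshot(n);p=cloud(s);q=Rp.inv().apply(p.reshape(-1,3)-P).reshape(p.shape)
  c=s['color'].astype(int)
  m=(c.max(-1)<75)&(q[...,2]>.165)&(q[...,2]<.245)&(q[...,0]<-.005)&(q[...,0]>-.06)&(q[...,1]<.21)&(q[...,1]>.1); print(n,'pin',m.sum(),np.percentile(q[m],[2,50,98],axis=0).round(4) if m.sum() else '')
  b=(c.max(-1)<75)&(q[...,2]>.248)&(q[...,2]<.275)&(abs(q[...,0])<.06)&(abs(q[...,1])<.06); print('bar',b.sum(),np.median(q[b],0).round(4) if b.sum() else '')
E
python3 pin.py
```

```text
clock: 9.0
ee_pos: [0.5451, 0.1166, 0.198]
ee_rot: [0.306, -3.126, -0.0]
contact_force: [-0.1, 0.7, 0.8]
finger_gap: 0.0005
grip_force: 0.0
clock: 10.0
ee_pos: [0.5326, 0.1762, 0.1745]
ee_rot: [0.307, -3.124, -0.001]
contact_force: [-0.0, -0.1, 0.3]
finger_gap: 0.0006
grip_force: 0.0
press-frame TCP [-0.0501  0.1471  0.1745] F press [-0.  -0.1  0.3] gap 0.0006 t 10.0
dp cm in tool [-0.01  0.29 -0.05] rot [ 0.001 -0.003 -0.004]
scene pin 149 [[-0.0597  0.1213  0.1694]
 [-0.0573  0.1323  0.1941]
 [-0.0108  0.1589  0.2205]]
bar 431 [0.0188 0.0174 0.2622]
top pin 0 
bar 591 [0.0223 0.0014 0.2644]
```

```bash
python3 -m pendant '{"grip":[-1,-1,-1,-1],"dp":[[0,-0.5,-2],[0,0,-5],[0,0,-3],[0,0,0]],"rot":[[0,0,0],[0,0,0],[0,0,0],[0,0,0]]}'
python3 -m pendant '{"grip":[-1,-1,-1,-1],"dp":[[5,-3,0],[5,-5,0],[0,0,0],[0,0,0]],"rot":[[0,0,0],[0,0,0],[0,0,0],[0,0,0]]}'
python3 pin.py
```

```text
clock: 10.6
ee_pos: [0.5363, 0.1707, 0.279]
ee_rot: [-0.305, 3.121, 0.0]
contact_force: [-0.0, -0.7, 0.0]
finger_gap: 0.0004
grip_force: 0.0
clock: 11.1
ee_pos: [0.4566, 0.0795, 0.2752]
ee_rot: [0.304, -3.126, -0.001]
contact_force: [-0.8, 0.6, 0.9]
finger_gap: 0.0002
grip_force: 0.0
press-frame TCP [-0.1438  0.0674  0.2752] F press [-0.7  0.7  0.9] gap 0.0002 t 11.1
dp cm in tool [-9.34  8.31 10.02] rot [ 0.001 -0.    -0.006]
scene pin 12 [[-0.0154  0.1078  0.1658]
 [-0.0107  0.1228  0.1683]
 [-0.0058  0.1315  0.199 ]]
bar 321 [ 0.0198 -0.0082  0.2623]
top pin 137 [[-0.0318  0.1104  0.1663]
 [-0.0143  0.168   0.2122]
 [-0.0057  0.1759  0.2163]]
bar 602 [0.0223 0.0012 0.2643]
```

The catch is only at about 0.94 rad (pin at y 0.168, z 0.207). I press the pin down from above.

```bash
python3 -m pendant '{"grip":[-1,-1,-1,-1],"dp":[[0,5.5,0],[0,5.7,0],[-5,0,0],[-5.3,0,0]],"rot":[[0,0,0],[0,0,0],[0,0,0],[0,0,0]]}'
python3 -c "from h import *; to(-.042,.178,.192)"
```

```text
clock: 11.7
ee_pos: [0.537, 0.2123, 0.2758]
ee_rot: [-0.313, 3.126, 0.0]
contact_force: [0.6, -0.3, 0.9]
finger_gap: 0.0005
grip_force: 0.0
press-frame TCP [-0.0387  0.1816  0.2758] F press [ 0.5 -0.5  0.9] gap 0.0005 t 11.7
dp cm in tool [ 0.33 -0.36  8.38] rot [ 0.     0.    -0.001]
```

```bash
python3 -m pendant '{"grip":[-1,-1,-1,-1,-1,-1,-1],"dp":[[0,0,3],[0,0,1.5],[0,0,1],[0,0,1],[0,0,1],[0,0,0.8],[0,0,0]],"rot":[[0,0,0],[0,0,0],[0,0,0],[0,0,0],[0,0,0],[0,0,0],[0,0,0]]}'
python3 -m pendant '{"grip":[-1,-1,-1,-1],"dp":[[0,0,-4],[0,0,-4],[5,-3,0],[5,-5,0]],"rot":[[0,0,0],[0,0,0],[0,0,0],[0,0,0]]}'
python3 pin.py
```

```text
clock: 12.58
ee_pos: [0.5356, 0.2089, 0.1922]
ee_rot: [0.306, -3.125, 0.001]
contact_force: [0.3, 0.6, 0.2]
finger_gap: 0.0004
grip_force: 0.0
clock: 13.08
ee_pos: [0.4571, 0.1175, 0.2733]
ee_rot: [-0.309, 3.126, -0.002]
contact_force: [0.8, -1.2, 0.5]
finger_gap: 0.0003
grip_force: 0.0
press-frame TCP [-0.1358  0.1046  0.2733] F press [ 0.5 -1.3  0.5] gap 0.0003 t 13.075
dp cm in tool [-8.56  4.57  9.83] rot [-0.001  0.001 -0.003]
scene pin 10 [[-0.0445  0.1204  0.1655]
 [-0.013   0.1262  0.1707]
 [-0.0068  0.1726  0.1821]]
bar 326 [ 0.0199 -0.0059  0.2619]
top pin 186 [[-0.0384  0.1198  0.1674]
 [-0.0156  0.1756  0.1896]
 [-0.0057  0.1844  0.2171]]
bar 599 [0.0224 0.0011 0.2643]
```

The catch pin is now low (y ≈ 0.176, z ≈ 0.185), so it is past 1.3 rad; the bar is still at rest. Next: open, raise, and turn a quarter turn for the bar grasp.

```bash
python3 -m pendant '{"grip":[1,1,1,1],"dp":[[0,-3,-4],[0,-4,-4],[0,-3.5,-1],[0,0,0]],"rot":[[0,0,0],[0,0,0],[0,0,0],[0,0,0]]}'
python3 -c "
from h import *
print(manip.state()['joint_positions'])
to(.022,0,.36,Rt*R.from_euler('z',np.pi/2))"
```

```text
clock: 13.68
ee_pos: [0.4794, 0.0133, 0.364]
ee_rot: [-0.3, 3.125, -0.002]
contact_force: [0.3, 0.2, 0.4]
finger_gap: 0.0386
grip_force: 0.0
[-2.19964757e-01 -1.19323611e-01  1.66589023e+00 -6.45980323e-04
  1.59293180e+00 -1.98239046e+00]
press-frame TCP [-0.1347 -0.002   0.364 ] F press [0.3 0.2 0.4] gap 0.0386 t 13.675
dp cm in tool [-15.67   0.33   0.43] rot [0.    0.002 1.562]
```

```bash
python3 -m pendant '{"grip":[1,1,1,1,1,1,1,1,1,1],"dp":[[0,0,0],[0,0,0],[0,0,0],[0,0,0],[0,0,0],[0,0,0],[0,0,0],[0,0,0],[0,0,0],[0,0,0]],"rot":[[0,0,0.174],[0,0,0.174],[0,0,0.174],[0,0,0.174],[0,0,0.174],[0,0,0.174],[0,0,0.174],[0,0,0.174],[0,0,0.174],[0,0,0]]}'
python3 -m pendant '{"grip":[1,1,1,1],"dp":[[0,5,0],[0,5.2,0],[0,5.5,0],[0,0,0]],"rot":[[0,0,0],[0,0,0],[0,0,0],[0,0,0]]}'
python3 -c "
from h import *
Rl=Rt*R.from_euler('z',np.pi/2)
to(.022,0,.24,Rl)
st=manip.state(); s=optics.snapshot('wrist'); p=cloud(s,st); q=Rp.inv().apply(p.reshape(-1,3)-P); c=s['color'].max(-1).ravel()
m=(c<75)&(q[:,2]>.22)&(q[:,2]<.29)&(abs(q[:,0])<.08)&(abs(q[:,1])<.06); print('bar',m.sum(),np.percentile(q[m],[2,50,98],axis=0).round(3) if m.sum() else '')
s=optics.snapshot('top'); p=cloud(s); q=Rp.inv().apply(p.reshape(-1,3)-P).reshape(p.shape);c=s['color'].max(-1)
m=(c<75)&(q[...,2]>.165)&(q[...,2]<.245)&(q[...,0]<-.0)&(q[...,0]>-.06)&(q[...,1]<.21)&(q[...,1]>.14); print('pin',m.sum(),np.percentile(q[m],[2,50,98],axis=0).round(4) if m.sum() else '')
"
```

```text
clock: 14.92
ee_pos: [0.4781, 0.0162, 0.3622]
ee_rot: [-1.985, -2.433, 0.001]
contact_force: [0.4, -0.6, -0.6]
finger_gap: 0.0878
grip_force: 0.0
clock: 15.42
ee_pos: [0.634, 0.0477, 0.3586]
ee_rot: [-1.979, -2.433, 0.005]
contact_force: [-0.5, -0.2, 0.2]
finger_gap: 0.0882
grip_force: 0.0
press-frame TCP [0.0237 0.001  0.3586] F press [-0.6 -0.   0.2] gap 0.0882 t 15.425
dp cm in tool [-0.12 -0.1  11.86] rot [-0.006 -0.002  0.005]
bar 3749 [[ 0.013 -0.052  0.234]
 [ 0.023  0.008  0.266]
 [ 0.03   0.057  0.268]]
pin 32 [[-1.990e-02  1.776e-01  1.860e-01]
 [-6.500e-03  1.819e-01  1.897e-01]
 [-1.000e-04  1.847e-01  1.932e-01]]
```

```bash
python3 -m pendant '{"grip":[1,1,1,1,1,-1,-1,-1,-1,-1],"dp":[[0,0,4],[0,0,4],[0,0,3],[0,0,0.9],[0,0,0],[0,0,0],[0,0,0],[0,0,0],[0,0,0],[0,0,0]],"rot":[[0,0,0],[0,0,0],[0,0,0],[0,0,0],[0,0,0],[0,0,0],[0,0,0],[0,0,0],[0,0,0],[0,0,0]]}'
python3 -c "
from h import *
to(.022,0,.239,Rt*R.from_euler('z',np.pi/2))
for a in np.linspace(0,1.2,13): print(round(a,1), (130*np.sin(a-.17)).round(1),(130*np.cos(a-.17)+130).round(1))"
```

```text
clock: 16.77
ee_pos: [0.6323, 0.0465, 0.2439]
ee_rot: [-1.988, -2.432, 0.0]
contact_force: [0.5, -0.5, 0.6]
finger_gap: 0.0403
grip_force: 0.0
press-frame TCP [2.170e-02 2.000e-04 2.439e-01] F press [ 0.4 -0.5  0.6] gap 0.0403 t 16.775
dp cm in tool [-0.02  0.03  0.49] rot [-0. -0.  0.]
0.0 -22.0 258.1
0.1 -9.1 259.7
0.2 3.9 259.9
0.3 16.9 258.9
0.4 29.6 256.6
0.5 42.1 253.0
0.6 54.2 248.2
0.7 65.7 242.2
0.8 76.6 235.0
0.9 86.7 226.9
1.0 95.9 217.7
1.1 104.2 207.7
1.2 111.4 196.9
```

```bash
python3 -m pendant '{"grip":[-1,-1,-1,-1,-1,-1],"dp":[[0,0,0.4],[0,0,0],[0,0,0],[0,0,0],[0,0,0],[0,0,0]],"rot":[[0,0,0],[0,0,0],[0,0,0],[0,0,0],[0,0,0],[0,0,0]]}'
python3 -c "
from h import *
to(.022,0,.239,Rt*R.from_euler('z',np.pi/2))"
```

```text
clock: 17.52
ee_pos: [0.6323, 0.0466, 0.2398]
ee_rot: [-1.988, -2.432, -0.0]
contact_force: [1.3, 0.5, -1.9]
finger_gap: 0.0148
grip_force: 29.9
press-frame TCP [0.0217 0.0003 0.2398] F press [ 1.4  0.2 -1.9] gap 0.0148 t 17.525
dp cm in tool [-0.03  0.03  0.08] rot [-0. -0.  0.]
```

```bash
python3 -m pendant '{"grip":[-1,-1,-1,-1,-1,-1,-1],"dp":[[0,-1.3,-0.15],[0,-1.3,0],[0,-1.3,0.1],[0,-1.3,0.2],[0,-1.25,0.35],[0,-1.2,0.5],[0,0,0]],"rot":[[0,0,0],[0,0,0],[0,0,0],[0,0,0],[0,0,0],[0,0,0],[0,0,0]]}'
python3 -c "
from h import *
to(-.0542,0,.2292,Rt*R.from_euler('z',np.pi/2))"
```

```text
clock: 18.4
ee_pos: [0.5578, 0.0315, 0.2295]
ee_rot: [1.988, 2.43, 0.004]
contact_force: [9.2, 3.1, -9.4]
finger_gap: 0.0144
grip_force: 30.4
press-frame TCP [-0.0542  0.0003  0.2295] F press [ 9.7  1.2 -9.4] gap 0.0144 t 18.4
dp cm in tool [-0.03 -0.    0.03] rot [ 0.003 -0.    -0.   ]
```

```bash
python3 -m pendant '{"grip":[-1,-1,-1,-1,-1,-1,-1,-1],"dp":[[0,-1.15,0.7],[0,-1.1,0.7],[0,-1,0.8],[0,-0.9,0.9],[0,-0.85,1],[0,-0.7,1.1],[0,-0.1,0.2],[0,0,0]],"rot":[[0,0,0],[0,0,0],[0,0,0],[0,0,0],[0,0,0],[0,0,0],[0,0,0],[0,0,0]]}'
python3 -c "
from h import *
to(-.1114,0,.178,Rt*R.from_euler('z',np.pi/2))"
```

```text
clock: 19.4
ee_pos: [0.5041, 0.0203, 0.1785]
ee_rot: [1.984, 2.426, 0.011]
contact_force: [12.6, 5.3, 2.0]
finger_gap: 0.0145
grip_force: 29.4
press-frame TCP [-0.109  -0.      0.1785] F press [13.4  2.7  2. ] gap 0.0145 t 19.4
dp cm in tool [ 0.   -0.24  0.04] rot [ 0.01   0.001 -0.   ]
```

```bash
python3 -m pendant '{"grip":[-1,-1,-1,-1,-1,-1],"dp":[[0,-0.1,0.2],[0,-0.1,0.2],[0,0,0],[0,0,0],[0,0,0],[0,0,0]],"rot":[[0,0,0],[0,0,0],[0,0,0],[0,0,0],[0,0,0],[0,0,0]]}'
python3 -c "
from h import *
to(-.1114,0,.178,Rt*R.from_euler('z',np.pi/2))
for n in ['scene','top']:
  s=optics.snapshot(n);p=cloud(s);q=Rp.inv().apply(p.reshape(-1,3)-P).reshape(p.shape);c=s['color'].max(-1)
  for k,y0,y1,z0,z1,x0,x1 in [('barend',-.058,-.046,.14,.29,-.14,-.08),('barendL',.046,.058,.14,.29,-.14,-.08),('pin',.14,.21,.165,.245,-.06,0)]:
    m=(c<75)&(q[...,2]>z0)&(q[...,2]<z1)&(q[...,0]>x0)&(q[...,0]<x1)&(q[...,1]<y1)&(q[...,1]>y0); print(n,k,m.sum(),np.percentile(q[m],[2,50,98],axis=0).round(3).tolist() if m.sum() else '')
  if n=='scene':cv2.imwrite('pics/s5.png',cv2.resize(s['color'][170:350,180:400,::-1],None,fx=3.3,fy=3.3))
"
```

```text
clock: 20.15
ee_pos: [0.5039, 0.0201, 0.1775]
ee_rot: [1.982, 2.424, 0.015]
contact_force: [6.7, 7.8, 17.4]
finger_gap: 0.0142
grip_force: 28.0
press-frame TCP [-1.093e-01 -1.000e-04  1.775e-01] F press [ 8.1  6.3 17.4] gap 0.0142 t 20.15
dp cm in tool [ 0.01 -0.2  -0.06] rot [0.014 0.002 0.   ]
scene barend 106 [[-0.116, -0.058, 0.177], [-0.105, -0.054, 0.196], [-0.081, -0.047, 0.204]]
scene barendL 0 
scene pin 8 [[-0.054, 0.176, 0.184], [-0.052, 0.178, 0.189], [-0.049, 0.184, 0.191]]
top barend 0 
top barendL 0 
top pin 210 [[-0.053, 0.172, 0.185], [-0.028, 0.178, 0.19], [-0.002, 0.184, 0.194]]
```

View pics/s5.png

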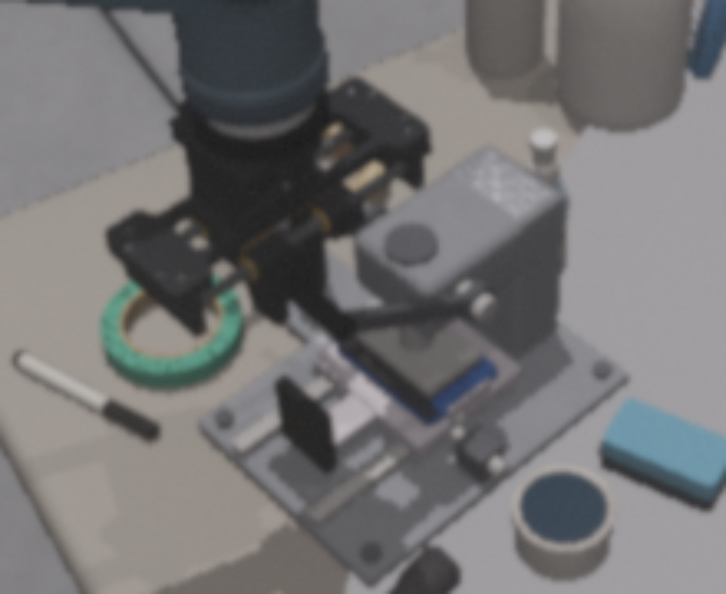

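The crop shows the bar held in the fingers at about (330,315), the ram down on the squeegee, and the catch and bystanders in place. The extra push only raised the force (17 N), so the lever is at its stop. I hand it in.

```bash
python3 -c "from cell import manip; print(manip.job_done())"
```

```text
the job is handed in; nothing more can be done
None
```

I handed in the job with the carriage pushed home, the catch flipped over to about 1.4 rad, and the gripper holding the lever down at its stop; the hand-in call gave no verdict, so I have no confirmation that it passed.

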